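# Check a printing block in the bench height gauge

## Task

Lay the long wooden printing block in the blue bench gauge, brass end first under the spindle, and slide it along the plate and press it home against the brass stop with a light, steady push of about 7 N, then let go of it. Then turn the black ratchet cap on top clockwise until the spindle clamps the block and the ratchet slips; let it slip about a quarter turn, then stop and let go, leaving the block clamped against the stop. Turn only by the ratchet cap, never force the block, and leave everything else on the desk where it is.

Things in the scene. Friction and masses are not known exactly. Their poses are not given: they have to be found in the camera images.
- gauge: fixed blue bench gauge, a C-frame open towards its own -x. Origin: under its base plate, on the vertical spindle axis; z up. Plate x -140..+70 mm, 70 mm wide, 18 mm thick; the block lies on it along x, nose to +x. Frame head above it: 44 mm wide, x -22..+70, underside z 58, top z 84 mm; column x 34..70 mm. Rails: see mouth
- stop: fixed holder of the brass stop, on the column's front; axes as the gauge's; origin at gauge x = +34 mm, z = 18 mm. It carries the upright brass stop face, 29 mm wide, 20 mm high, square to the channel, that the block's nose must touch: this is rigid but set differently each time, at gauge x = 14..26 mm (not reported: feel for it). Press the block on it with 4 to 12 N, slowly
- mouth (a point): entrance of the channel, on the plate's top face at gauge x = -48 mm, y = 0, z = 18 mm; axes as the gauge's. From here two flared plates narrow from about 38 mm to a channel 30 mm wide between steel rails at gauge x -30..+20 mm; all these sides rise 9 mm above the plate
- collar_nut: fixed collar under the head on the axis, origin at gauge z = 58 mm; carries the 10 mm steel spindle, whose end starts 2.5 to 8 mm above a block on the plate (not reported) and comes down 2.5 mm per radian that the thimble turns clockwise seen from above. Clamped by the ratchet it presses with about 16 N and keeps that when let go; over 25 N harms the block
- ratchet (a joint): slip of the ratchet cap on the thimble, rad; 0 at the start. The cap carries the thimble along (0.05 N m, value stays 0) until the block is clamped, then slips at about 0.09 N m and this grows as it is turned on clockwise. Turning the cap back opens the spindle: let go before turning the hand back. Endless, so turn it in several grasps. White line on cap, red on thimble
- cap_grip (a point): on the axis of the black ratchet cap, 9 mm below its top (gauge z = 131 mm), the height to grip; cap 24 mm across, 32 mm high. The wider grooved aluminium thimble under it (34 mm across, 24 mm high) begins 23 mm below this point: do not turn that. Both turn in place and do not rise or fall
- block: the loose printing block: light wood, 130 x 26 x 22 mm (x, y, z), about 0.16 kg, with brass over 55 mm of its top at the +x (nose) end; origin: centre of its underside, x along its length towards the nose, z up
- block_tail (a point): point inside the block where to grip it across its 26 mm width, 30 mm from its plain wooden end (35 mm to -x of its centre), half-way up; axes as the block's. Gripped here, the hand clears the gauge's head when the block is home (this point is then at gauge x -86..-74 mm)
- block_nose (a point): middle of the block's brass-end face, half-way up (65 mm to +x of its centre); axes as the block's
- spare_block: small copper-faced wooden block, 60 x 40 x 22 mm; a bystander; origin: centre of its underside
- weight: brass knob weight, 44 mm across, 50 mm high; a bystander; origin: centre of its underside
- glue: white glue bottle, 48 mm across, 120 mm high; a bystander; origin: centre of its underside
- mug: white mug, 80 mm across, 90 mm high; a bystander; origin: centre of its underside
- brush: brush lying beside the mat; a bystander; origin: on its length
- tin: low blue jar with steel lid, 60 mm across, 50 mm high; a bystander; origin: centre of its underside
- collar: copper ring, 36 mm across, 12 mm high; a bystander; origin: centre of its underside
Things that resemble listed ones, but are neither listed nor needed, are in the scene too. There is more than one size of the gauge; the job needs the larger. What is shaped like the block but orange is not meant.

How it is judged:
By the outcome, as a careful person would: the job done as asked, in the order asked, and still so for the second after the job is handed in, with the robot touching nothing.
It also fails if it takes over 70 s, if anything falls off the work surface, if the arm or the gripper's body presses on something with over 40 N, if the wrist force passes 120 N, or if a joint passes its speed limit or range.

## Robot

A 6-joint arm with a two-finger parallel gripper is mounted at the origin on the work surface. World frame = base frame: x ahead of the robot, y to its left, z up, the work surface at z = 0. Lengths are in mm, angles in rad, forces in N, time in s.
With the tool pointing down it reaches from about 350 to 875 mm from the base axis. Payload 4.2 kg.
Tool frame: the origin (TCP) lies midway between the tips of the shut fingers; the grasp point (between the pads) lies 19 mm behind it; z points along the fingers, y is the line along which they close (so a half turn about z gives the same grasp; the last joint's range is limited). The gripper opens to 85 mm and grips with 20 to 120 N. Pads are 22 mm wide; open, the fingers measure 114 mm over their backs; the gripper's body (76 mm by 85 mm) begins 54 mm behind the grasp point. The pads swing forward as they close: fully open they stand 13 mm farther back than shut.
Start: joints at [-0.95, 0.385, 0.008, 0, -1.194, -0.259], TCP at [221.238, -584.511, 231.312] pointing down, gripper open.
Joint ranges: [-3.14, 3.14], [-1.21, 2.06], [-1.07, 1.41], [-3.16, 2.05], [-2.99, -0.16], [-3.1, 3.1]. Speed limits (rad/s): [2.79, 2.79, 3.14, 3.14, 3.14, 3.14].

## Interface

Orientations are given as a unit quaternion [x, y, z, w].
In Python, from bench import read_state, get_image, job_done gives the robot as it stands.
- The arm moves only by the tool servo_tool, never from a script. Its arguments are lists of equal length, an entry for each row: "rotation": the turn, a rotation vector about the world's x, y, z scaled (see below), a list of three; "slide": the shift along the world's x, y, z scaled (see below), a list of three; "grip": the opening, from -1 (shut) to 1 (fully open). In form: {"rotation": [[rx, ry, rz], ...], "slide": [[tx, ty, tz], ...], "grip": [grip, ...]}. A call has 1 to 8 rows; each row is the pose to reach, as a shift and turn from the pose commanded when the call began, turning the shorter way round; what a row does not reach only later rows make up. The controller multiplies each number of a shift by 0.2 m and each number of a turn by 360 degrees. A row lasts 1/8 s, in which the tool goes at most 62.5 mm and 10.7 degrees, less where a joint would pass 70% of its speed; a pose out of reach is approached as far as the arm can. A call with a number of a shift or a turn outside -1 to 1 is refused whole. A call with a gripper value outside its range is refused whole. The fingers move at their own pace and stop on an object; the grip force is fixed at half the most. Time passes only in rows, so rows that repeat a pose let the fingers close. It gives the time, the measured TCP pose, the force, the opening and the grip force at its end, in the units of the state.
- read_state(): the state, without advancing time (a new reading comes with each control period).
- get_image(name): name is "scene" or "top"; returns a dict with "image" (400x640x3 uint8, red, green, blue), "depth" (400x640 float32, mm along the optical axis (not along the pixel's ray), 0 where there is no reading), "camera_matrix" (3x3 intrinsics, pixels), "rvec" (rotation vector, rad) and "tvec" (3), from world to camera coordinates, as OpenCV has them. Camera axes: x right, y down, z forward; pixel columns grow to the right and rows downward; lengths in mm; the calibration is good to about 2 mm. A picture is of the moment at which its call begins.
- job_done(): hands the job in; it is judged then, once.
The state is a dict: "clock": time; "joints": joint angles; "joint_vel": joint speeds; "joint_efforts": joint torques, N m; "position": TCP position; "ee_rot": TCP orientation; "contact_force": force on the tool from outside, world axes, zero at the start; "wrist_torque": the same for the moment, N m; "gripper_width": finger opening in mm; "grasp_force": force on a finger pad.
Only numpy, scipy, OpenCV 4.12 (cv2) and the standard library are available. Lean on these libraries where they do the work, as an engineer would, in place of code of your own. Each camera call takes 0.05 s, during which the arm holds its last target. There are 200 camera calls.

## Working session

There is one attempt and no reset: what is moved stays moved. The work goes in short steps, Python scripts to look and compute and a tool call to move; the robot and the scene stay as the last step left them, time stands still between calls to the robot, and variables do not carry over. Pictures are saved under pics/ and viewed, at most 10 in all, crops included, and the job is handed in when it is done.

Besides the shell and the picture viewer there is one more tool, called after "Request:" as a command line: name --argument value ..., lists and objects as JSON in quotes. servo_tool: Moves the arm, as the interface text tells. Shifts and turns lie within -1 to 1; 1 stands for 0.2 m of shift or 360 degrees of turn. Its arguments: {"type":"object","properties":{"rotation":{"type":"array","items":{"type":"array","items":{"type":"number","minimum":-1,"maximum":1}}},"slide":{"type":"array","items":{"type":"array","items":{"type":"number","minimum":-1,"maximum":1}}},"grip":{"type":"array","items":{"type":"number"}}},"required":["rotation","slide","grip"]}

```bash
mkdir -p pics
cat > h.py <<'E'
import numpy as np, cv2
from bench import read_state, get_image, job_done
def cap(name,fn=None):
    d=get_image(name)
    if fn: cv2.imwrite('pics/'+fn,d['image'][:,:,::-1]); np.savez('pics/'+fn[:-4]+'.npz',**d)
    return d
def world(d,u,v):
    R=cv2.Rodrigues(np.array(d['rvec'],float))[0]; z=float(d['depth'][int(v),int(u)])
    p=np.linalg.inv(d['camera_matrix'])@np.array([u,v,1.])*z
    return R.T@(p-np.array(d['tvec']).ravel())
def cloud(d):
    R=cv2.Rodrigues(np.array(d['rvec'],float))[0]; K=d['camera_matrix']
    v,u=np.mgrid[:400,:640]; z=d['depth']
    p=np.stack([(u-K[0,2])/K[0,0]*z,(v-K[1,2])/K[1,1]*z,z],-1)
    return (p-np.array(d['tvec']).ravel())@R
E
python3 - <<'E'
from h import *
cap('top','top1.png');cap('scene','scene1.png');s=read_state();print(s)
E
```

```text
{'clock': 0.1, 'joints': array([-9.50466558e-01,  3.85494203e-01,  6.77340283e-03, -4.56140579e-04,
       -1.19400274e+00, -2.58607079e-01]), 'joint_vel': array([-0.000362  , -0.00119706,  0.00270805,  0.0008212 ,  0.00086422,
        0.001426  ]), 'joint_efforts': array([-6.35153501e-04, -3.93320203e+01,  1.88930476e+01,  4.19807285e+00,
       -2.62677298e-03,  2.00138982e-05]), 'position': array([ 221.02130375, -584.05948461,  230.32332776]), 'ee_rot': array([-1.79794099e-01,  9.83703771e-01,  9.62235357e-04, -2.18128147e-04]), 'contact_force': array([-0.08462426, -0.48375381,  0.3369205 ]), 'wrist_torque': array([-0.03444507,  0.01937039, -0.02459741]), 'grasp_force': 0.0, 'gripper_width': 85.55118951962243}
```

View pics/top1.png

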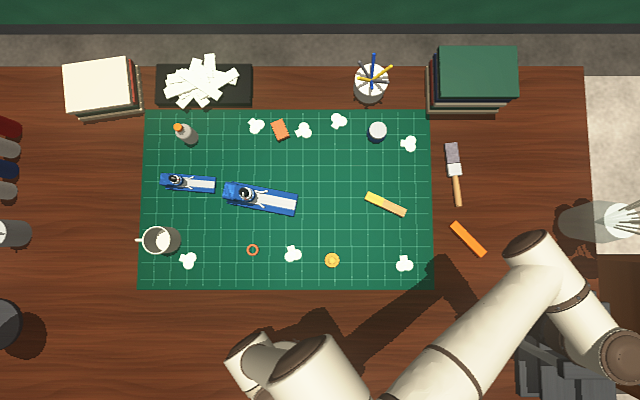

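View pics/scene1.png

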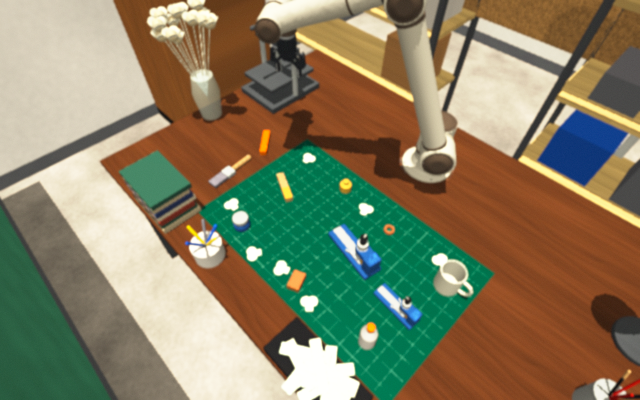

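The large blue gauge is at top-view (260,198), with its opening to the right. The block is at (385,204), and the orange decoy at (468,238). I'll enlarge and measure.

Run:
```python
from h import *
d=dict(np.load('pics/top1.npz')); im=d['image'][:,:,::-1]
a=cv2.resize(im[165:230,215:415],None,fx=4,fy=4,interpolation=cv2.INTER_CUBIC)
s=dict(np.load('pics/scene1.npz'))
b=cv2.resize(s['image'][160:280,260:390,::-1],None,fx=2.7,fy=2.7,interpolation=cv2.INTER_CUBIC)
b2=np.zeros((b.shape[0],800,3),np.uint8); b2[:,:b.shape[1]]=b
cv2.imwrite('pics/c1.png',np.vstack([a,b2]))
for n,D in (('top',d),('scene',s)):
    P=cloud(D); I=D['image'].astype(int); ok=D['depth']>0
    print(n,'mm/px',D['depth'].max(), D['tvec'])
    if n=='top': 
        reg=np.zeros((400,640),bool); reg[185:222,355:415]=1; regg=np.zeros((400,640),bool); regg[175:220,218:302]=1
    else:
        reg=np.zeros((400,640),bool); reg[168:205,270:300]=1; regg=np.zeros((400,640),bool); regg[218:280,322:388]=1
    m=reg&ok&(P[...,2]>15)&(P[...,2]<35)&(I[...,0]>I[...,1]*1.0)
    q=P[m]; r=cv2.minAreaRect(q[:,:2].astype(np.float32)); print('block',m.sum(),r,cv2.boxPoints(r).round(1).tolist(),np.median(q[:,2]))
    hv=I[m][:,0]-I[m][:,2]
    # blue
    for lo,hi in((10,30),(75,92),(120,150),(98,116)):
        m=regg&ok&(P[...,2]>lo)&(P[...,2]<hi)
        q=P[m]
        if m.sum()>4:
            r=cv2.minAreaRect(q[:,:2].astype(np.float32)); print(lo,hi,m.sum(),r,np.median(q,0).round(1))
            if lo in(10,75): print(cv2.boxPoints(r).round(1).tolist())
```

```text
top mm/px 2077.7747 [-112.56557926  529.33108753 1162.27712504]
block 381 ((508.56085205078125, -303.797607421875), (129.18301391601562, 26.670082092285156), 64.30613708496094) [[468.5, -356.20001220703125], [492.6000061035156, -367.79998779296875], [548.5999755859375, -251.39999389648438], [524.5, -239.8000030517578]] 22.905972880447045
10 30 1152 ((517.9864501953125, 72.14349365234375), (216.58253479003906, 115.49683380126953), 88.06472778320312) [516.7  42.7  19.5]
[[456.6000061035156, -34.099998474121094], [572.0, -38.0], [579.4000244140625, 178.39999389648438], [463.8999938964844, 182.3000030517578]]
75 92 345 ((536.7009887695312, 129.59884643554688), (91.12478637695312, 49.40022659301758), 78.01930236816406) [537.  144.8  85.3]
[[503.1000061035156, 90.19999694824219], [551.4000244140625, 79.9000015258789], [570.2999877929688, 169.0], [522.0, 179.3000030517578]]
120 150 73 ((532.1607055664062, 105.08053588867188), (22.488731384277344, 22.960224151611328), 40.867977142333984) [530.9 103.5 140.8]
98 116 55 ((530.5455322265625, 102.62074279785156), (27.747419357299805, 32.730594635
[... 504 characters left out ...]
77145385742) [531.1  43.4  21.8]
[[359.70001220703125, 89.5], [460.5, -82.19999694824219], [656.7000122070312, 33.0], [555.7999877929688, 204.6999969482422]]
75 92 311 ((539.4361572265625, 131.27024841308594), (92.00086212158203, 49.52579879760742), 84.022705078125) [543.8 145.7  87.4]
[[510.0, 88.0999984741211], [559.2999877929688, 82.9000015258789], [568.9000244140625, 174.39999389648438], [519.5999755859375, 179.60000610351562]]
120 150 72 ((531.7764892578125, 107.1857681274414), (22.962207794189453, 21.624401092529297), 11.36345100402832) [534.5 108.9 141.8]
98 116 55 ((535.5269165039062, 108.52865600585938), (26.584991455078125, 34.74536895751953), 27.73512077331543) [540.5 114.6 110.5]
```

View pics/c1.png

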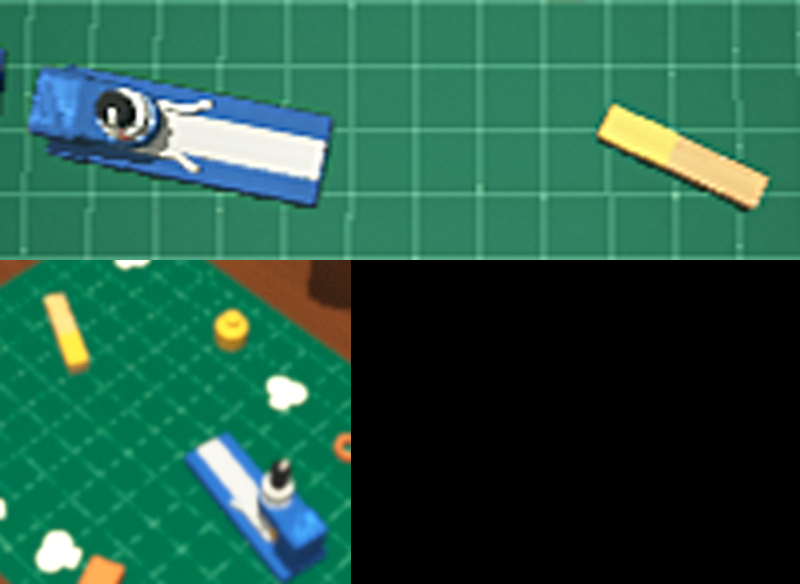

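Run:
```python
from h import *
for n,reg in (('top',(175,222,215,305)),('scene',(218,282,322,388))):
    D=dict(np.load(f'pics/{n}1.npz')); P=cloud(D); I=D['image'].astype(int)
    R=np.zeros((400,640),bool); R[reg[0]:reg[1],reg[2]:reg[3]]=1
    r,g,b=I[...,0],I[...,1],I[...,2]
    blue=R&(b>g*1.2)&(b>60); white=R&(r>150)&(b>150)&(g>150)
    for nm,m,lo,hi in(('plate',blue|white,13,25),('white',white,13,24),('head',blue,78,92),('frame',blue|white,10,95)):
        m=m&(P[...,2]>lo)&(P[...,2]<hi); q=P[m]; rr=cv2.minAreaRect(q[:,:2].astype(np.float32))
        print(n,nm,m.sum(),np.round(rr[0],1),np.round(rr[1],1),round(rr[2],1),np.median(q[:,2]).round(1),cv2.boxPoints(rr).round(0).tolist())
    # cap top
    m=R&(P[...,2]>134)&(P[...,2]<150); q=P[m]; print('cap',m.sum(),q.mean(0).round(1),(q.min(0)+q.max(0))/2)
```

```text
top plate 1033 [530.3  95.8] [259.   69.8] 78.6 19.4 [[471.0, -24.0], [539.0, -38.0], [590.0, 216.0], [522.0, 230.0]]
top white 391 [523.8  30.9] [126.9  45.2] 80.8 19.7 [[491.0, -28.0], [536.0, -35.0], [556.0, 90.0], [512.0, 97.0]]
top head 314 [536.6 128.9] [89.8 49.4] 78.0 85.3 [[503.0, 90.0], [551.0, 80.0], [570.0, 168.0], [522.0, 178.0]]
top frame 1433 [530.6  96.9] [261.4  70.8] 78.1 20.6 [[469.0, -24.0], [538.0, -38.0], [592.0, 217.0], [523.0, 232.0]]
cap 66 [531.9 105.2 141.1] [532.06481264 105.30191211 141.00300674]
scene plate 645 [524.6  71.7] [210.8  72.1] 78.7 21.6 [[469.0, -25.0], [539.0, -39.0], [581.0, 168.0], [510.0, 182.0]]
scene white 215 [515.1  44.2] [152.5  50.5] 75.7 21.8 [[472.0, -23.0], [521.0, -36.0], [558.0, 112.0], [509.0, 124.0]]
scene head 265 [538.8 131.2] [91.5 49.1] 82.5 87.7 [[509.0, 89.0], [557.0, 83.0], [569.0, 173.0], [520.0, 180.0]]
scene frame 1204 [524.6  72. ] [211.5  72.1] 78.7 24.1 [[469.0, -25.0], [539.0, -39.0], [581.0, 169.0], [510.0, 183.0]]
cap 53 [532.4 107.4 142.4] [531.54851802 106.82453913 141.3188133 ]
```

Request:
servo_tool --rotation '[[0,0,0.015],[0,0,0.03],[0,0,0.045],[0,0,0.06],[0,0,0.08],[0,0,0.1],[0,0,0.115],[0,0,0.1214]]' --slide '[[0.1,0.09,-0.02],[0.25,0.23,-0.08],[0.4,0.37,-0.15],[0.55,0.51,-0.22],[0.7,0.65,-0.29],[0.85,0.78,-0.35],[0.95,0.88,-0.39],[1.0,0.92,-0.4]]' --grip '[0.2,0.2,0.2,0.2,0.2,0.2,0.2,0.2]'

```text
clock: 1.1
position: [421.7, -399.2, 150.4]
ee_rot: [-0.534, 0.845, 0.001, -0.0]
contact_force: [-0.5, -0.2, 0.4]
gripper_width: 51.0
grasp_force: 0.0
```

Request:
servo_tool --rotation '[[0,0,0],[0,0,0],[0,0,0],[0,0,0],[0,0,0]]' --slide '[[0.12,0.11,-0.1],[0.24,0.22,-0.25],[0.33,0.3,-0.38],[0.359,0.33,-0.43],[0.359,0.33,-0.43]]' --grip '[0.2,0.2,0.2,0.2,0.2]'

```text
clock: 1.72
position: [492.7, -334.7, 65.0]
ee_rot: [-0.533, 0.846, 0.0, -0.0]
contact_force: [-0.2, -0.0, 0.6]
gripper_width: 51.4
grasp_force: 0.0
```

Run:
```python
from h import *
d=cap('scene','s2.png');t=cap('top','t2.png');s=read_state();print(s['clock'],s['joints'].round(3),s['position'],s['ee_rot'],s['contact_force'],s['gripper_width'],s['wrist_torque'])
a=cv2.resize(d['image'][140:220,240:340,::-1],None,fx=4,fy=4,interpolation=cv2.INTER_CUBIC)
b=cv2.resize(t['image'][160:240,340:440,::-1],None,fx=4,fy=4,interpolation=cv2.INTER_CUBIC)
cv2.imwrite('pics/c2.png',np.hstack([a,b]))
```

```text
1.825 [-0.326  0.499 -0.268  0.    -0.802 -0.121] [ 493.04983064 -335.45861824   66.34732756] [-5.32788831e-01  8.46247860e-01 -7.03675704e-04  3.52898013e-04] [-0.07821498 -0.68348852  0.24169653] 51.308869132581755 [ 0.04481451 -0.01330378  0.03518206]
```

View pics/c2.png

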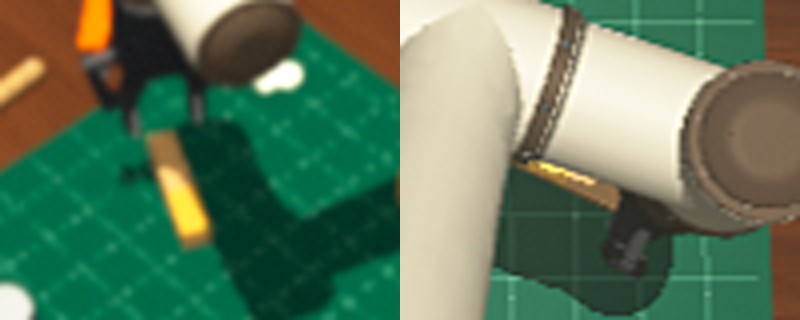

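The image shows the fingers straddling the block's plain tail. I'll go down and grip.

Request:
servo_tool --rotation '[[0,0,0],[0,0,0],[0,0,0],[0,0,0],[0,0,0],[0,0,0],[0,0,0],[0,0,0]]' --slide '[[0,0,-0.1],[0,0,-0.2],[0,0,-0.28],[0,0,-0.306],[0,0,-0.306],[0,0,-0.306],[0,0,-0.306],[0,0,-0.306]]' --grip '[0.2,0.2,0.2,0.2,-0.6,-0.6,-0.6,-0.6]'

```text
clock: 2.82
position: [493.7, -334.7, 5.0]
ee_rot: [-0.533, 0.846, -0.001, 0.0]
contact_force: [0.4, 0.8, 3.7]
gripper_width: 25.2
grasp_force: 61.6
```

Request:
servo_tool --rotation '[[0,0,0],[0,0,0],[0,0,0],[0,0,0.01],[0,0,0.02],[0,0,0.03],[0,0,0.0392],[0,0,0.0392]]' --slide '[[0,0,0.05],[0,0,0.15],[0,0.04,0.25],[0.01,0.2,0.27],[0.02,0.4,0.27],[0.03,0.6,0.27],[0.036,0.8,0.27],[0.036,1.0,0.27]]' --grip '[-0.6,-0.6,-0.6,-0.6,-0.6,-0.6,-0.6,-0.6]'

```text
clock: 3.82
position: [500.2, -132.8, 58.9]
ee_rot: [-0.633, 0.774, -0.0, 0.0]
contact_force: [-0.0, 1.2, -1.6]
gripper_width: 24.6
grasp_force: 60.9
```

Request:
servo_tool --rotation '[[0,0,0],[0,0,0],[0,0,0],[0,0,0],[0,0,0]]' --slide '[[0,0.15,0],[0,0.3,-0.03],[0,0.39,-0.08],[0,0.4185,-0.12],[0,0.4185,-0.12]]' --grip '[-0.6,-0.6,-0.6,-0.6,-0.6]'

```text
clock: 4.45
position: [499.6, -51.0, 33.3]
ee_rot: [-0.633, 0.774, 0.001, -0.001]
contact_force: [0.0, -0.4, -1.5]
gripper_width: 24.9
grasp_force: 60.9
```

Run:
```python
from h import *
d=cap('scene','s3.png');t=cap('top','t3.png');s=read_state();print(s['clock'],s['joints'].round(3),s['position'],s['ee_rot'],s['contact_force'],s['gripper_width'],s['wrist_torque'])
a=cv2.resize(d['image'][180:280,300:400,::-1],None,fx=4,fy=4,interpolation=cv2.INTER_CUBIC)
b=cv2.resize(t['image'][150:250,215:315,::-1],None,fx=4,fy=4,interpolation=cv2.INTER_CUBIC)
cv2.imwrite('pics/c3.png',np.hstack([a,b]))
```

```text
4.55 [ 0.221  0.424 -0.529  0.    -0.618 -0.422] [500.20605809 -51.44643331  33.96871784] [-6.32701566e-01  7.74395674e-01  6.04430240e-05 -2.54739060e-04] [-0.86732686 -0.83728614 -1.05876578] 24.864638043116297 [-0.0281701  -0.00513812  0.01605539]
```

View pics/c3.png

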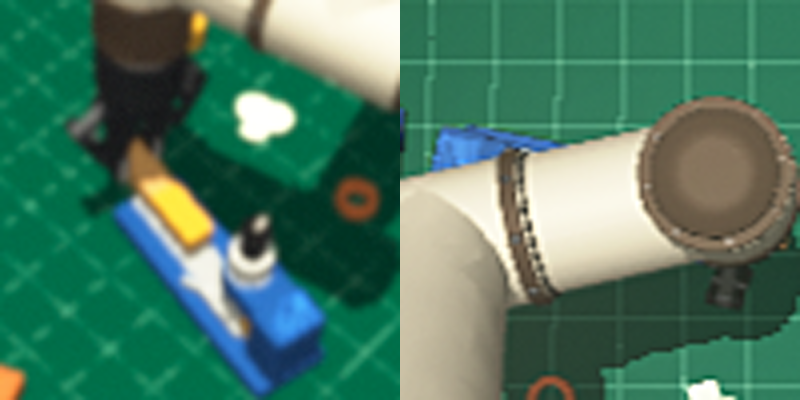

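The block hovers over the plate, its brass nose just ahead of the flared mouth and aligned. I'll check lateral offset numerically.

Run:
```python
from h import *
D=dict(np.load('pics/s3.npz')); P=cloud(D); I=D['image'].astype(int); r,g,b=[I[...,i] for i in range(3)]
R=np.zeros((400,640),bool); R[210:246,325:360]=1
m=R&(r>g)&(r>b*1.5)&(P[...,2]>46)&(P[...,2]<65); q=P[m]
th=np.radians(78.5);u=np.array([np.cos(th),np.sin(th)]);n=np.array([-u[1],u[0]]);c=np.array([532.2,106.])
rr=cv2.minAreaRect(q[:,:2].astype(np.float32));print(m.sum(),rr,q[:,2].mean())
G=np.c_[(q[:,:2]-c)@u,(q[:,:2]-c)@n]
for lo in range(-125,-55,10):
    k=(G[:,0]>=lo)&(G[:,0]<lo+10)
    if k.sum()>3: print(lo,G[k,1].min().round(1),G[k,1].max().round(1),G[k,1].mean().round(1))
print(G[:,0].max())
```

```text
222 ((506.8789978027344, -8.22589111328125), (112.65831756591797, 28.713960647583008), 79.52210235595703) 54.09644160725003
-125 -12.4 13.4 1.3
-115 -11.3 14.6 -0.2
-105 -11.0 14.6 1.4
-95 -9.8 16.8 0.6
-85 -11.3 14.4 0.7
-75 -11.4 14.0 0.6
-65 -10.9 11.5 0.1
-60.488631394357824
```

Request:
servo_tool --rotation '[[0,0,0],[0,0,0],[0,0,0],[0,0,0]]' --slide '[[0,0,-0.03],[0,0,-0.05],[0,0,-0.0575],[0,0,-0.0575]]' --grip '[-0.6,-0.6,-0.6,-0.6]'

```text
clock: 5.05
position: [500.0, -51.2, 22.9]
ee_rot: [-0.633, 0.774, 0.0, -0.0]
contact_force: [-1.6, -1.6, 2.8]
gripper_width: 24.5
grasp_force: 61.5
```

Request:
servo_tool --rotation '[[0,0,0],[0,0,0],[0,0,0],[0,0,0],[0,0,0],[0,0,0],[0,0,0],[0,0,0]]' --slide '[[0.005,0.0245,0.002],[0.01,0.049,0.002],[0.015,0.0735,0.002],[0.02,0.098,0.002],[0.025,0.1225,0.002],[0.03,0.147,0.002],[0.035,0.1715,0.002],[0.035,0.1715,0.002]]' --grip '[-0.6,-0.6,-0.6,-0.6,-0.6,-0.6,-0.6,-0.6]'

```text
clock: 6.05
position: [507.4, -16.1, 23.0]
ee_rot: [-0.633, 0.774, -0.0, 0.0]
contact_force: [1.1, 0.4, -1.9]
gripper_width: 24.9
grasp_force: 61.0
```

Request:
servo_tool --rotation '[[0,0,0],[0,0,0],[0,0,0],[0,0,0],[0,0,0],[0,0,0],[0,0,0],[0,0,0]]' --slide '[[0.005,0.0245,0],[0.01,0.049,0],[0.015,0.0735,0],[0.02,0.098,0],[0.023,0.1127,0],[0.026,0.1274,0],[0.029,0.142,0],[0.029,0.142,0]]' --grip '[-0.6,-0.6,-0.6,-0.6,-0.6,-0.6,-0.6,-0.6]'

```text
clock: 7.05
position: [513.1, 12.1, 23.0]
ee_rot: [-0.633, 0.774, -0.0, 0.0]
contact_force: [0.0, -0.2, -1.9]
gripper_width: 24.9
grasp_force: 61.0
```

Request:
servo_tool --rotation '[[0,0,0],[0,0,0],[0,0,0],[0,0,0],[0,0,0],[0,0,0],[0,0,0],[0,0,0]]' --slide '[[0.001,0.0049,0],[0.002,0.0098,0],[0.003,0.0147,0],[0.004,0.0196,0],[0.005,0.0245,0],[0.006,0.0294,0],[0.007,0.0343,0],[0.008,0.0392,0]]' --grip '[-0.6,-0.6,-0.6,-0.6,-0.6,-0.6,-0.6,-0.6]'

```text
clock: 8.05
position: [514.6, 19.8, 23.0]
ee_rot: [-0.633, 0.774, 0.0, -0.0]
contact_force: [-0.2, 0.8, -1.8]
gripper_width: 24.3
grasp_force: 61.0
```

Request:
servo_tool --rotation '[[0,0,0],[0,0,0],[0,0,0],[0,0,0]]' --slide '[[0.0005,0.0025,0],[0.001,0.005,0],[0.0015,0.0075,0],[0.002,0.01,0]]' --grip '[-0.6,-0.6,-0.6,-0.6]'

```text
clock: 8.55
position: [515.0, 21.8, 23.0]
ee_rot: [-0.633, 0.774, -0.0, -0.0]
contact_force: [-0.0, 0.1, -1.6]
gripper_width: 24.5
grasp_force: 61.0
```

Run:
```python
from h import *
D=dict(np.load('pics/scene1.npz')); P=cloud(D); I=D['image'].astype(int)
th=np.radians(78.5);u=np.array([np.cos(th),np.sin(th)]);n=np.array([-u[1],u[0]]);c=np.array([532.2,106.])
for v in range(250,268):
    for uu in range(350,370):
        r,g,b=I[v,uu]; p=P[v,uu]
        if r>b*1.15 and r>60: print(uu,v,(r,g,b),((p[:2]-c)@u).round(1),((p[:2]-c)@n).round(1),p[2].round(1))
```

```text
359 259 (np.int64(147), np.int64(141), np.int64(126)) 6.2 -7.4 22.7
360 259 (np.int64(120), np.int64(110), np.int64(94)) 17.2 -14.2 45.7
359 260 (np.int64(174), np.int64(165), np.int64(144)) 9.6 -10.0 23.6
360 260 (np.int64(146), np.int64(124), np.int64(88)) 14.6 -10.7 31.8
361 260 (np.int64(119), np.int64(97), np.int64(70)) 20.2 -11.9 41.4
359 261 (np.int64(202), np.int64(197), np.int64(174)) 16.1 -16.0 32.6
360 261 (np.int64(160), np.int64(141), np.int64(102)) 15.8 -11.0 27.3
361 261 (np.int64(133), np.int64(105), np.int64(62)) 22.1 -13.0 38.8
362 261 (np.int64(90), np.int64(81), np.int64(78)) 23.9 -10.4 39.0
360 262 (np.int64(173), np.int64(160), np.int64(132)) 20.0 -14.6 30.5
361 262 (np.int64(134), np.int64(110), np.int64(74)) 21.3 -11.3 29.4
361 263 (np.int64(121), np.int64(110), np.int64(96)) 21.8 -10.9 23.1
```

Request:
servo_tool --rotation '[[0,0,0],[0,0,0],[0,0,0],[0,0,0]]' --slide '[[0.0005,0.0025,0],[0.001,0.005,0],[0.0015,0.0075,0],[0.002,0.01,0]]' --grip '[-0.6,-0.6,-0.6,-0.6]'

```text
clock: 9.05
position: [515.3, 23.5, 23.0]
ee_rot: [-0.633, 0.774, -0.0, -0.0]
contact_force: [0.1, -2.7, -1.4]
gripper_width: 24.5
grasp_force: 61.0
```

Request:
servo_tool --rotation '[[0,0,0],[0,0,0],[0,0,0]]' --slide '[[0.0002,0.001,0],[0.0003,0.0015,0],[0.0003,0.0015,0]]' --grip '[-0.6,-0.6,-0.6]'

```text
clock: 9.43
position: [515.3, 23.6, 23.0]
ee_rot: [-0.633, 0.774, 0.0, -0.0]
contact_force: [-0.0, -4.4, -1.1]
gripper_width: 24.8
grasp_force: 61.0
```

```bash
python3 -c "
from h import *
s=read_state();print(s['position'],s['contact_force'],s['wrist_torque'])"
```

```text
[515.25716681  23.5660609   22.99787439] [-0.02051434 -4.3668179  -1.13116434] [-1.408749   -0.15315186 -0.05524677]
```

Request:
servo_tool --rotation '[[0,0,0],[0,0,0],[0,0,0],[0,0,0]]' --slide '[[0.0002,0.001,0],[0.0004,0.002,0],[0.0004,0.002,0],[0.0004,0.002,0]]' --grip '[-0.6,-0.6,-0.6,-0.6]'

```text
clock: 9.93
position: [515.2, 23.6, 23.0]
ee_rot: [-0.633, 0.774, -0.0, -0.001]
contact_force: [-0.1, -6.5, -0.2]
gripper_width: 24.8
grasp_force: 61.1
```

Request:
servo_tool --rotation '[[0,0,0],[0,0,0],[0,0,0],[0,0,0]]' --slide '[[0,0,0],[0,0,0],[0,0,0],[0,0,0]]' --grip '[-0.4,-0.2,0.1,0.1]'

```text
clock: 10.42
position: [515.9, 24.9, 23.2]
ee_rot: [-0.633, 0.774, -0.0, 0.0]
contact_force: [-0.8, 0.1, 0.5]
gripper_width: 46.7
grasp_force: 0.0
```

Request:
servo_tool --rotation '[[0,0,0],[0,0,0],[0,0,0],[0,0,0],[0,0,0],[0,0,0],[0,0,0]]' --slide '[[0,0,0.03],[0,0,0.1],[-0.01,-0.05,0.25],[-0.03,-0.15,0.45],[-0.06,-0.3,0.65],[-0.1,-0.5,0.75],[-0.1,-0.5,0.75]]' --grip '[0.1,0.1,0.1,0.1,0.1,0.1,0.1]'

```text
clock: 11.3
position: [496.1, -77.2, 176.2]
ee_rot: [-0.632, 0.775, -0.002, 0.002]
contact_force: [-0.4, -0.5, -0.5]
gripper_width: 46.7
grasp_force: 0.0
```

Run:
```python
from h import *
d=cap('scene','s4.png');t=cap('top','t4.png');s=read_state();print(s['clock'],s['joints'].round(3),s['position'],s['ee_rot'],s['contact_force'],s['gripper_width'],s['wrist_torque'])
a=cv2.resize(d['image'][180:280,300:400,::-1],None,fx=4,fy=4,interpolation=cv2.INTER_CUBIC)
b=cv2.resize(t['image'][150:250,215:315,::-1],None,fx=4,fy=4,interpolation=cv2.INTER_CUBIC)
cv2.imwrite('pics/c4.png',np.hstack([a,b]))
```

```text
11.4 [ 0.173  0.227 -0.376 -0.    -0.966 -0.373] [495.43697297 -75.76077308 173.82603941] [-6.32593478e-01  7.74483638e-01 -2.37537819e-04  7.27661992e-04] [-1.07224118 -1.01241455  0.41579115] 47.063893508672365 [0.01065711 0.00787665 0.0210252 ]
```

View pics/c4.png

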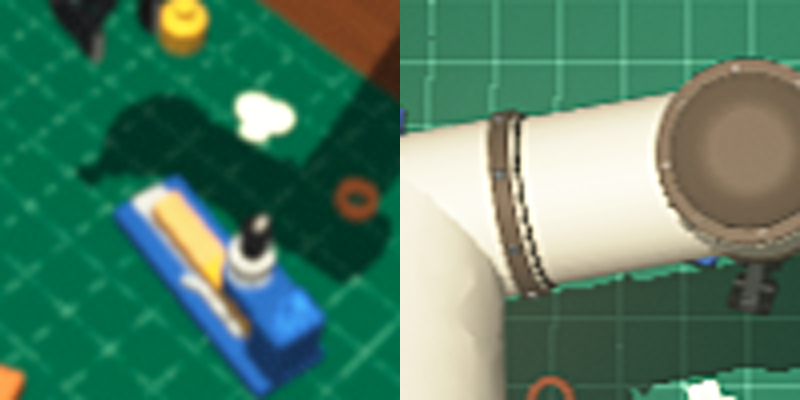

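Block lies in the channel under the spindle. Now I'll wind the hand back 180° (free) while moving above the cap.

Request:
servo_tool --rotation '[[0,0,0.027],[0,0,0.055],[0,0,0.083],[0,0,0.111],[0,0,0.139],[0,0,0.167],[0,0,0.195],[0,0,0.222]]' --slide '[[0.01,0.05,0],[0.035,0.17,0],[0.065,0.32,0],[0.095,0.47,0],[0.125,0.62,0],[0.155,0.77,0],[0.175,0.87,0],[0.183,0.908,0]]' --grip '[0.1,0.1,0.1,0.1,0.1,0.1,0.1,0.1]'

```text
clock: 12.4
position: [531.8, 108.1, 172.1]
ee_rot: [0.983, -0.183, -0.001, 0.0]
contact_force: [-0.2, -0.4, -1.2]
gripper_width: 47.4
grasp_force: 0.0
```

Request:
servo_tool --rotation '[[0,0,0.028],[0,0,0.056],[0,0,0.084],[0,0,0.112],[0,0,0.14],[0,0,0.168],[0,0,0.196],[0,0,0.222]]' --slide '[[0,0,0],[0,0,0],[0,0,0],[0,0,0],[0,0,0],[0,0,0],[0,0,0],[0,0,0]]' --grip '[0.1,0.1,0.1,0.1,0.1,0.1,0.1,0.1]'

```text
clock: 13.4
position: [531.6, 106.9, 172.2]
ee_rot: [0.871, 0.491, -0.001, -0.0]
contact_force: [-0.0, 0.3, -0.2]
gripper_width: 46.7
grasp_force: 0.0
```

Request:
servo_tool --rotation '[[0,0,0.02],[0,0,0.04],[0,0,0.056],[0,0,0.056]]' --slide '[[0,0,0],[0,0,0],[0,0,0],[0,0,0]]' --grip '[0.1,0.1,0.1,0.1]'

```text
clock: 13.9
position: [531.7, 106.8, 172.3]
ee_rot: [0.774, 0.633, -0.001, -0.0]
contact_force: [0.4, 0.5, 0.3]
gripper_width: 47.0
grasp_force: 0.0
```

Run:
```python
from h import *
d=cap('scene','s5.png');s=read_state();print(s['clock'],s['joints'].round(3),s['position'],s['ee_rot'],s['contact_force'],s['gripper_width'],s['wrist_torque'])
a=cv2.resize(d['image'][170:270,300:420,::-1],None,fx=5,fy=5,interpolation=cv2.INTER_CUBIC)
cv2.imwrite('pics/c5.png',a)
```

```text
13.95 [ 0.497  0.297 -0.281 -0.    -0.994  2.444] [531.79797948 106.66499567 172.45300068] [ 7.74328069e-01  6.32784037e-01 -6.13324651e-04 -1.64678905e-04] [ 0.69093106  0.22497788 -0.2621903 ] 46.97221319229131 [ 0.01568822 -0.00517566 -0.0415257 ]
```

View pics/c5.png

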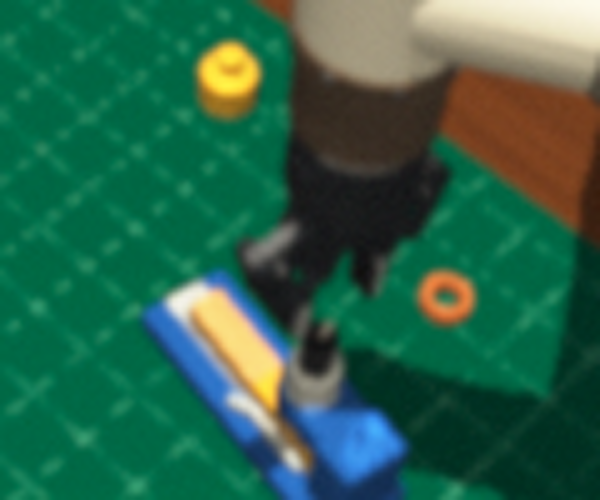

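The cap at (320,335) lies below and between the finger tips. Descend and grip.

Request:
servo_tool --rotation '[[0,0,0],[0,0,0],[0,0,0],[0,0,0],[0,0,0],[0,0,0]]' --slide '[[0,0,-0.06],[0,0,-0.15],[0,0,-0.23],[0,0,-0.28],[0,0,-0.295],[0,0,-0.295]]' --grip '[0.1,0.1,0.1,0.1,0.1,0.1]'

```text
clock: 14.7
position: [532.3, 106.1, 114.0]
ee_rot: [0.774, 0.633, 0.0, 0.0]
contact_force: [-0.5, -0.8, 0.6]
gripper_width: 47.4
grasp_force: 0.0
```

Request:
servo_tool --rotation '[[0,0,0],[0,0,0],[0,0,0],[0,0,0],[0,0,0]]' --slide '[[0,0,0],[0,0,0],[0,0,0],[0,0,0],[0,0,0]]' --grip '[-0.2,-0.6,-0.6,-0.6,-0.6]'

```text
clock: 15.32
position: [532.0, 106.2, 114.8]
ee_rot: [0.774, 0.633, 0.0, -0.0]
contact_force: [-4.4, 1.4, 4.8]
gripper_width: 22.0
grasp_force: 58.8
```

```bash
python3 -c "
from h import *
s=read_state();print(s['position'],s['contact_force'],s['wrist_torque'],s['gripper_width'])"
```

```text
[531.99281202 106.2043743  114.82460014] [-4.35517288  1.36529625  4.75360038] [ 0.34812716  1.07612711 -0.02062688] 22.021749671932838
```

Request:
servo_tool --rotation '[[0,0,0],[0,0,-0.01],[0,0,-0.025],[0,0,-0.045],[0,0,-0.065],[0,0,-0.085],[0,0,-0.085]]' --slide '[[-0.002,0.0007,0.002],[-0.003,0.001,0.003],[-0.003,0.001,0.003],[-0.003,0.001,0.003],[-0.003,0.001,0.003],[-0.003,0.001,0.003],[-0.003,0.001,0.003]]' --grip '[-0.6,-0.6,-0.6,-0.6,-0.6,-0.6,-0.6]'

```text
clock: 16.2
position: [532.0, 106.2, 114.9]
ee_rot: [0.913, 0.407, 0.0, 0.0]
contact_force: [0.0, 0.7, 2.8]
gripper_width: 22.3
grasp_force: 58.6
```

```bash
python3 -c "
from h import *
s=read_state();print(s['position'],s['contact_force'],s['wrist_torque'],s['gripper_width'],s['joints'][5])"
```

```text
[532.03095091 106.15470965 114.87587073] [0.01556308 0.6765415  2.80552792] [-0.14119138  0.07763867 -0.0449927 ] 22.28626909138991 1.9124213545022068
```

Request:
servo_tool --rotation '[[0,0,-0.018],[0,0,-0.036],[0,0,-0.054],[0,0,-0.072]]' --slide '[[0,0,0.001],[0,0,0.001],[0,0,0.001],[0,0,0.001]]' --grip '[-0.6,-0.6,-0.6,-0.6]'

```text
clock: 16.7
position: [532.1, 106.0, 114.9]
ee_rot: [0.982, 0.191, 0.0, 0.0]
contact_force: [0.6, -0.7, 1.7]
gripper_width: 22.1
grasp_force: 58.6
```

```bash
cat > r.py <<'E'
from h import *
s=read_state();q=s['ee_rot'];print(s['clock'],s['position'].round(2),s['contact_force'].round(2),s['wrist_torque'].round(3),s['joints'][5].round(3),'yaw',round(2*np.degrees(np.arctan2(q[1],q[0]))-90,2))
E
python3 r.py
```

```text
16.7 [532.08 106.01 114.91] [ 0.61 -0.74  1.68] [-0.398 -0.107  0.092] 1.458 yaw -68.03
```

Request:
servo_tool --rotation '[[0,0,-0.018],[0,0,-0.036]]' --slide '[[0,0,0],[0,0,0]]' --grip '[-0.6,-0.6]'

```text
clock: 16.95
position: [532.1, 106.0, 114.9]
ee_rot: [0.997, 0.079, 0.0, 0.0]
contact_force: [0.1, -1.4, 1.4]
gripper_width: 22.2
grasp_force: 58.6
```

```bash
python3 r.py
python3 - <<'E'
from h import *
d=cap('scene','s6.png')
cv2.imwrite('pics/c6.png',cv2.resize(d['image'][215:265,340:390,::-1],None,fx=10,fy=10,interpolation=cv2.INTER_CUBIC))
E
python3 r.py
```

```text
16.95 [532.07 105.95 114.91] [ 0.1  -1.36  1.39] [-0.432 -0.15   0.053] 1.231 yaw -80.99
17.0 [532.05 105.91 114.9 ] [ 0.1  -1.76  2.07] [-0.478 -0.194  0.006] 1.229 yaw -81.14
```

View pics/c6.png

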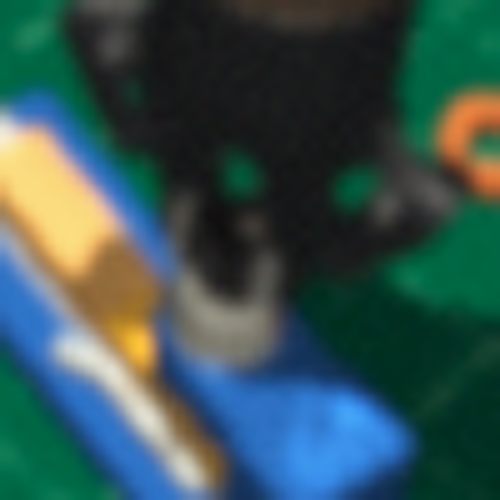

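Request:
servo_tool --rotation '[[0,0,-0.02],[0,0,-0.04]]' --slide '[[0,0,0],[0,0,0]]' --grip '[-0.6,-0.6]'

```text
clock: 17.25
position: [532.0, 105.9, 114.9]
ee_rot: [0.999, -0.047, 0.0, 0.0]
contact_force: [1.2, -2.3, 1.5]
gripper_width: 21.9
grasp_force: 58.6
```

```bash
python3 r.py
```

```text
17.25 [531.99 105.86 114.86] [ 1.19 -2.28  1.5 ] [-0.593 -0.185  0.005] 0.981 yaw -95.35
```

Request:
servo_tool --rotation '[[0,0,-0.02],[0,0,-0.04]]' --slide '[[0,0,0],[0,0,0]]' --grip '[-0.6,-0.6]'

```text
clock: 17.5
position: [532.0, 105.8, 114.9]
ee_rot: [0.985, -0.171, 0.0, 0.0]
contact_force: [-0.4, -1.9, 1.8]
gripper_width: 22.3
grasp_force: 58.6
```

```bash
python3 r.py
```

```text
17.5 [531.97 105.81 114.89] [-0.38 -1.86  1.76] [-0.639 -0.145  0.046] 0.729 yaw -109.74
```

Request:
servo_tool --rotation '[[0,0,-0.025]]' --slide '[[0,0.0005,0]]' --grip '[-0.6]'

```text
clock: 17.62
position: [531.9, 105.8, 114.9]
ee_rot: [0.969, -0.249, 0.0, 0.0]
contact_force: [0.3, -2.6, 1.9]
gripper_width: 21.9
grasp_force: 58.6
```

```bash
cat > red.py <<'E'
from h import *
def red(D):
    P=cloud(D);I=D['image'].astype(int);c=np.array([532,106.])
    m=(P[...,2]>84)&(P[...,2]<113)&(np.hypot(*(P[...,:2]-c).transpose(2,0,1))<24)
    R=I[...,0]-(I[...,1]+I[...,2])/2
    k=m&(R>20)
    v,u=np.where(k)
    print('n',m.sum(),'red',[(a,b,int(R[b,a]),np.degrees(np.arctan2(*(P[b,a,:2]-c)[::-1])).round()) for a,b in zip(u,v)])
E
python3 r.py
python3 - <<'E'
from red import *
for f in('scene1','s4','s5','s6'): red(dict(np.load(f'pics/{f}.npz')))
for f in ('top1',): red(dict(np.load(f'pics/{f}.npz')))
red(cap('scene','s7.png'))
E
```

```text
17.625 [531.9  105.78 114.88] [ 0.34 -2.63  1.88] [-0.839 -0.179  0.07 ] 0.571 yaw -118.8
n 106 red []
n 112 red [(np.int64(356), np.int64(243), 36, np.float64(-82.0)), (np.int64(356), np.int64(244), 34, np.float64(-66.0)), (np.int64(355), np.int64(247), 47, np.float64(-43.0))]
n 108 red [(np.int64(356), np.int64(243), 49, np.float64(-81.0)), (np.int64(356), np.int64(244), 62, np.float64(-69.0)), (np.int64(356), np.int64(245), 49, np.float64(-57.0)), (np.int64(356), np.int64(246), 22, np.float64(-45.0)), (np.int64(355), np.int64(247), 75, np.float64(-43.0))]
n 101 red []
n 104 red [(np.int64(245), np.int64(197), 37, np.float64(-168.0)), (np.int64(244), np.int64(198), 26, np.float64(-180.0)), (np.int64(245), np.int64(198), 57, np.float64(-171.0)), (np.int64(245), np.int64(199), 69, np.float64(-176.0)), (np.int64(246), np.int64(199), 70, np.float64(-168.0)), (np.int64(247), np.int64(199), 28, np.float64(-167.0))]
n 95 red [(np.int64(356), np.int64(243), 58, np.float64(-80.0)), (np.int64(356), np.int64(244), 62, np.float64(-72.0)), (np.int64(356), np.int64(245), 47, np.float64(-59.0)), (np.int64(365), np.int64(247), 24, np.float64(79.0)), (np.int64(366), np.int64(247), 29, np.float64(90.0)), (np.int64(365), np.int64(248), 31, np.float64(79.0)), (np.int64(366), np.int64(248), 33, np.float64(95.0)), (np.int64(365), np.int64(249), 30, np.float64(75.0)), (np.int64(366), np.int64(249), 23, np.float64(92.0))]
```

Request:
servo_tool --rotation '[[0,0,-0.025]]' --slide '[[0,0.0005,0]]' --grip '[-0.6]'

```text
clock: 17.8
position: [531.8, 105.8, 114.9]
ee_rot: [0.946, -0.323, 0.0, 0.0]
contact_force: [0.9, -2.6, 2.1]
gripper_width: 21.9
grasp_force: 58.6
```

```bash
python3 r.py
```

```text
17.8 [531.84 105.76 114.89] [ 0.86 -2.61  2.12] [-0.975 -0.199  0.051] 0.416 yaw -127.68
```

Request:
servo_tool --rotation '[[0,0,-0.025]]' --slide '[[0,0.0005,0]]' --grip '[-0.6]'

```text
clock: 17.92
position: [531.8, 105.8, 114.9]
ee_rot: [0.918, -0.397, 0.0, 0.001]
contact_force: [1.2, -3.5, 1.9]
gripper_width: 22.2
grasp_force: 58.7
```

```bash
python3 r.py
```

```text
17.925 [531.78 105.75 114.88] [ 1.21 -3.47  1.88] [-1.172 -0.262  0.052] 0.258 yaw -136.72
```

The red thimble line is trackable (start ≈188°, at 107° turned it is ≈81°, so not yet slipping). Continue with checks.

Request:
servo_tool --rotation '[[0,0,-0.025],[0,0,-0.05]]' --slide '[[0.0005,-0.0015,0],[0.001,-0.003,0]]' --grip '[-0.6,-0.6]'

```text
clock: 18.18
position: [531.8, 105.6, 114.9]
ee_rot: [0.845, -0.535, 0.0, 0.0]
contact_force: [-1.2, -0.3, 2.4]
gripper_width: 22.0
grasp_force: 58.7
```

```bash
cat > k.sh <<'E'
python3 r.py; python3 -c "
from red import *
red(cap('scene','k$1.png'))"
E
bash k.sh 1
```

```text
18.175 [531.75 105.57 114.87] [-1.19 -0.34  2.4 ] [-0.29   0.315  0.053] -0.055 yaw -154.73
n 93 red [(np.int64(356), np.int64(243), 62, np.float64(-80.0)), (np.int64(356), np.int64(244), 64, np.float64(-74.0)), (np.int64(356), np.int64(245), 47, np.float64(-64.0)), (np.int64(362), np.int64(247), 29, np.float64(38.0)), (np.int64(363), np.int64(247), 30, np.float64(48.0)), (np.int64(361), np.int64(248), 22, np.float64(28.0)), (np.int64(362), np.int64(248), 40, np.float64(40.0)), (np.int64(363), np.int64(248), 39, np.float64(51.0)), (np.int64(361), np.int64(249), 25, np.float64(31.0)), (np.int64(362), np.int64(249), 45, np.float64(41.0)), (np.int64(363), np.int64(249), 41, np.float64(55.0)), (np.int64(361), np.int64(250), 21, np.float64(33.0)), (np.int64(362), np.int64(250), 38, np.float64(44.0)), (np.int64(363), np.int64(250), 31, np.float64(64.0))]
```

Request:
servo_tool --rotation '[[0,0,-0.025],[0,0,-0.05]]' --slide '[[0,0,0],[0,0,0]]' --grip '[-0.6,-0.6]'

```text
clock: 18.48
position: [531.6, 105.6, 114.9]
ee_rot: [0.751, -0.66, 0.0, 0.0]
contact_force: [0.6, -1.3, 3.1]
gripper_width: 22.3
grasp_force: 58.8
```

```bash
bash k.sh 2
```

```text
18.475 [531.65 105.62 114.86] [ 0.56 -1.31  3.14] [-0.408  0.308  0.039] -0.368 yaw -172.66
n 97 red [(np.int64(356), np.int64(243), 59, np.float64(-81.0)), (np.int64(356), np.int64(244), 63, np.float64(-64.0)), (np.int64(356), np.int64(245), 46, np.float64(-56.0)), (np.int64(360), np.int64(247), 26, np.float64(16.0)), (np.int64(361), np.int64(247), 33, np.float64(27.0)), (np.int64(360), np.int64(248), 37, np.float64(18.0)), (np.int64(361), np.int64(248), 41, np.float64(29.0)), (np.int64(362), np.int64(248), 21, np.float64(40.0)), (np.int64(360), np.int64(249), 41, np.float64(20.0)), (np.int64(361), np.int64(249), 41, np.float64(31.0)), (np.int64(362), np.int64(249), 22, np.float64(43.0)), (np.int64(360), np.int64(250), 32, np.float64(23.0)), (np.int64(361), np.int64(250), 30, np.float64(33.0))]
```

Request:
servo_tool --rotation '[[0,0,-0.025],[0,0,-0.05]]' --slide '[[0,-0.0005,0.001],[0,-0.001,0.001]]' --grip '[-0.6,-0.6]'

```text
clock: 18.77
position: [531.5, 105.6, 114.9]
ee_rot: [-0.639, 0.769, 0.0, -0.0]
contact_force: [-0.5, -0.5, 2.4]
gripper_width: 22.2
grasp_force: 58.7
```

```bash
sed -i 's/k=m&(R>20)/k=m\&(R>20)\&(np.arange(640)!=356)/; s/print(.n.*/print("px",np.average(u,weights=R[k]) if len(u) else None,"ang",sorted(int(np.degrees(np.arctan2(*(P[b,a,:2]-c)[::-1]))) for a,b in zip(u,v)))/' red.py; bash k.sh 3
```

```text
18.775 [531.53 105.63 114.88] [-0.53 -0.52  2.42] [-0.189  0.313  0.025] -0.68 yaw 169.4
px 357.76906779661016 ang [-51, -40, -9, -6, 2, 4, 6, 9, 9, 14, 16, 19]
```

Request:
servo_tool --rotation '[[0,0,-0.025],[0,0,-0.05]]' --slide '[[0,0,0],[0,0,0]]' --grip '[-0.6,-0.6]'

```text
clock: 19.08
position: [531.4, 105.7, 114.9]
ee_rot: [-0.511, 0.86, 0.0, -0.0]
contact_force: [-2.0, 0.4, 2.6]
gripper_width: 22.3
grasp_force: 58.7
```

```bash
bash k.sh 4
```

```text
19.075 [531.44 105.7  114.88] [-1.98  0.4   2.6 ] [-0.105  0.451  0.065] -0.994 yaw 151.45
px 358.7257769652651 ang [-14, -11, -4, -4, -1, 0, 4, 7, 11]
```

Request:
servo_tool --rotation '[[0,0,-0.025],[0,0,-0.05]]' --slide '[[-0.001,0,0.001],[-0.0015,0,0.001]]' --grip '[-0.6,-0.6]'

```text
clock: 19.38
position: [531.4, 105.8, 114.9]
ee_rot: [-0.37, 0.929, 0.0, -0.0]
contact_force: [-0.3, -0.0, 1.6]
gripper_width: 22.2
grasp_force: 58.6
```

```bash
bash k.sh 5
```

```text
19.375 [531.38 105.78 114.92] [-0.25 -0.03  1.57] [-0.04   0.132  0.128] -1.307 yaw 133.48
px 358.68848167539267 ang [-18, -13, -5, 0, 1, 4, 9]
```

Request:
servo_tool --rotation '[[0,0,-0.025],[0,0,-0.05]]' --slide '[[0,0,0],[0,0,0]]' --grip '[-0.6,-0.6]'

```text
clock: 19.68
position: [531.3, 105.9, 114.9]
ee_rot: [-0.221, 0.975, 0.0, -0.0]
contact_force: [-0.2, -0.5, 0.8]
gripper_width: 22.1
grasp_force: 58.6
```

```bash
bash k.sh 6
```

```text
19.675 [531.31 105.86 114.91] [-0.25 -0.54  0.84] [0.107 0.157 0.08 ] -1.621 yaw 115.51
px 358.7121212121212 ang [-22, -20, -17, -14, -7, 0, 2, 3, 13]
```

Clamped at about 185° turned (red line now static, torque up), with slip so far ≈48°. Turn 42° more, hold, then let go.

Request:
servo_tool --rotation '[[0,0,-0.025],[0,0,-0.05],[0,0,-0.075],[0,0,-0.1],[0,0,-0.117],[0,0,-0.117]]' --slide '[[0,0,0],[0,0,0],[0,0,0],[0,0,0],[0,0,0],[0,0,0]]' --grip '[-0.6,-0.6,-0.6,-0.6,-0.6,-0.6]'

```text
clock: 20.48
position: [531.4, 106.1, 114.9]
ee_rot: [0.143, 0.99, 0.0, -0.0]
contact_force: [-0.6, 1.3, 0.7]
gripper_width: 22.1
grasp_force: 58.7
```

```bash
bash k.sh 7
```

```text
20.475 [531.38 106.1  114.9 ] [-0.63  1.27  0.69] [0.399 0.208 0.031] -2.353 yaw 73.59
px 358.2694475760992 ang [-52, -17, -16, -15, -14, -13, -3, 0, 0, 0, 6, 6, 13, 15]
```

Request:
servo_tool --rotation '[[0,0,0],[0,0,0],[0,0,0],[0,0,0]]' --slide '[[0,0,0],[0,0,0],[0,0,0],[0,0,0]]' --grip '[-0.4,-0.1,0.1,0.1]'

```text
clock: 21.02
position: [531.6, 105.7, 115.3]
ee_rot: [0.146, 0.989, 0.0, 0.0]
contact_force: [0.5, 0.9, -0.4]
gripper_width: 47.0
grasp_force: 0.0
```

Request:
servo_tool --rotation '[[0,0,0],[0,0,0],[0,0,0],[0,0,0],[0,0,0],[0,0,0],[0,0,0],[0,0,0]]' --slide '[[0,0,0.05],[0,0,0.15],[0,0,0.25],[-0.02,-0.1,0.35],[-0.05,-0.25,0.4],[-0.1,-0.5,0.4],[-0.13,-0.65,0.4],[-0.14,-0.7,0.4]]' --grip '[0.1,0.1,0.1,0.1,0.1,0.1,0.1,0.1]'

```text
clock: 22.02
position: [503.2, -35.6, 196.1]
ee_rot: [0.147, 0.989, 0.0, 0.001]
contact_force: [0.3, 0.6, 0.1]
gripper_width: 47.2
grasp_force: 0.0
```

```bash
bash k.sh 8
python3 - <<'E'
from h import *
d=dict(np.load('pics/k8.npz'))
cv2.imwrite('pics/c8.png',cv2.resize(d['image'][195:275,310:390,::-1],None,fx=7,fy=7,interpolation=cv2.INTER_CUBIC))
E
```

```text
22.025 [503.21 -35.63 196.08] [0.33 0.6  0.09] [0.062 0.008 0.033] -2.118 yaw 73.05
px 358.48936170212767 ang [-51, -25, -19, -19, -13, -6, -3, 0, 2, 5, 5, 11, 13, 17, 19]
```

View pics/c8.png

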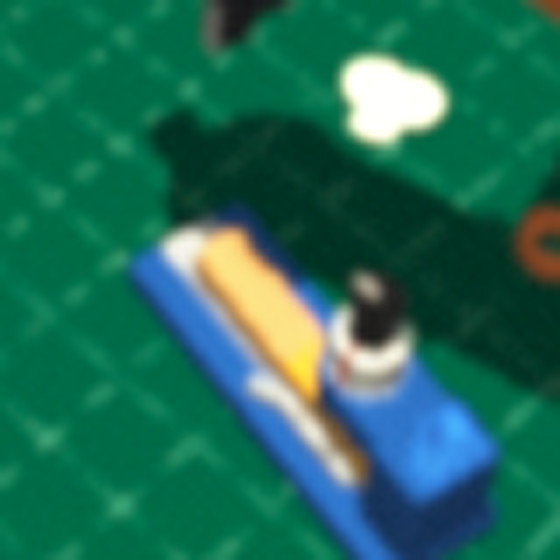

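The block sits in the channel under the spindle with the thimble's red line at (345,362), unchanged after release. The hand is clear.

```bash
python3 -c "
from bench import job_done
print(job_done())"
```

```text
the job is handed in; nothing more can be done
None
```

I pressed the block home against the stop at about 6.5 N and released it. I then turned the cap clockwise until the spindle clamped, let the ratchet slip about 90° (estimated from pictures), let go, and handed the job in at about 22 s; no verdict was returned.

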